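Set a round end wall in the drilling jig

ROBOT

A 6-joint arm with a two-finger parallel gripper is mounted at the origin on the work surface. World frame = base frame: x ahead of the robot, y to its left, z up, the work surface at z = 0. Lengths are in m, angles in rad, forces in N, time in s.
With the tool pointing down it reaches from about 0.3 to 0.775 m from the base axis. Payload 14.6 kg.
Tool frame: the origin (TCP) lies on the centre line of the jaws, within the pads' length; the fingertips stand 19 mm ahead of it and the grasp point (between the pads) is the TCP; z points along the fingers, y is the direction in which the jaws open and shut (so a half turn about z gives the same grasp; the last joint's range is limited). The gripper opens to 94 mm and grips with 3 to 60 N. Pads are 16 mm wide; open, the fingers measure 119 mm over their backs; the gripper's body (75 mm by 177 mm) begins 78 mm behind the grasp point.
Start: joints at [-1.182, 0.3, 1.521, -0, 1.321, -0.067], TCP at [0.242, -0.494, 0.224] pointing down, gripper open.
Joint ranges: [-3.03, 3.03], [-0.79, 2.21], [0.23, 2.52], [-1.04, 4.18], [0, 3.07], [-2.55, 2.55]. Speed limits (rad/s): [2.22, 2.22, 2.57, 3.14, 3.14, 3.14].

INTERFACE

Orientations are given as [roll, pitch, yaw] about the fixed x, y, z axes, in that order (R = Rz(yaw) Ry(pitch) Rx(roll)).
In Python, from station import ctrl gives the robot as it stands. The module is installed in compiled form; this text tells all that it offers.
- The arm moves only by the shell command python3 -m creep 'ROWS' [FORCE]. ROWS is a JSON object of lists of equal length, an entry for each row: "translation": the shift along the world's x, y, z in mm, a list of three; "yaw": the turn about the world's z in rad; "gripper": the closure in counts, from 0 (fully open) to 255 (shut). A call has 1 to 5 rows; each row is the pose to reach, as a shift and turn from the pose measured when the call began; what a row does not reach only later rows make up. A row lasts 1/12 s, in which the tool goes at most 41.7 mm and 7.16 degrees, less where a joint would pass 70% of its speed; a pose out of reach is approached as far as the arm can. A call with a gripper value outside its range is refused whole. The fingers move at their own pace and stop on an object; FORCE is the grip in N (left out, the last holds). Time passes only in rows, so rows that repeat a pose let the fingers close. It gives the time, the measured TCP pose, the force and the opening at its end, in the units of the state.
- ctrl.get_obs(): the state, without advancing time (a new reading comes with each control period).
- ctrl.camera(name): name is "scene" or "top" or "wrist"; returns a dict with "pixels" (480x640x3 uint8, red, green, blue), "depth" (480x640 float32, m along the optical axis (not along the pixel's ray), 0 where there is no reading), "fx", "fy", "cx", "cy" (pixels), "R" (3x3) and "t" (3): a world point X has camera coordinates R X + t; the wrist camera has in their place "tool_from_camera" (4x4, takes a point from camera to tool coordinates, whose origin is the TCP and whose axes are the flange's). Camera axes: x right, y down, z forward; pixel columns grow to the right and rows downward; lengths in m; the calibration is good to about 2 mm. A picture is of the moment at which its call begins: read the wrist's pose just before it.
- ctrl.hand_in(): hands the job in, once; it reports no verdict.
The state is a dict: "time_s": time; "qpos": joint angles; "joint_vel": joint speeds; "tau": joint torques, N m; "ee_pos": TCP position; "eef_rot": TCP orientation; "force": force on the tool from outside, world axes, zero at the start; "moment": the same for the moment, N m; "grip_width": finger opening in m.
Only numpy, scipy, OpenCV 4.12 (cv2) and the standard library are available. Lean on these libraries where they do the work, as an engineer would, in place of code of your own. Each camera call takes 0.05 s, during which the arm holds its last target. There are 200 camera calls.

TASK

Get the round pine end wall ready for drilling: on the jig board, turn it until its sawn flat lies flush along the fence and slide it along until its round edge touches the stop block, then swing the cam lever over until the cam nips it tight there. Leave the hammer, try square and glue bottle where they are.

Things in the scene. Friction and masses are not known exactly. Their poses are not given: they have to be found in the camera images.
- jig: Drilling jig screwed to the bench, does not move: grey melamine-faced board 240 (its x) x 380 (its y) x 18 mm thick with plywood edges. Origin: centre of its underside. A beech fence along the far edge and a beech stop block, both standing 12 mm above the board (tops 30 mm above the bench), make a square corner; a cam clamp faces the fence.
- fence (a point): Middle of the fence's working face, which runs the whole length of the board in the plane x = +85 mm of the jig's frame and looks to the jig's -x. Point is 24 mm above the bench; axes as the jig's.
- stop (a point): Middle of the stop block's working face, in the plane y = -100 mm of the jig's frame, looking to the jig's +y, from x = 0 to the fence. Point is 24 mm above the bench; axes as the jig's.
- home (a point): Point on the board's top face (18 mm above the bench) where the origin of the end wall lies when its flat is on the fence and its round edge on the stop: x = +41, y = -45 mm in the jig's frame. Axes as the jig's; when home, the end wall's x axis points the same way as this x axis.
- blank: The round end wall: loose pine disc, 110 mm diameter, 18 mm thick, 0.08 kg, one flat sawn off; crossed pencil lines on top. Lies on the jig board, top 36 mm above the bench. Origin: centre of the circle, underside. Its x axis points to the flat, 44 mm off, 68 mm long. Too wide to grip: turn and slide it with fingertips pressed on its face (10 N is enough; it slides easily) or push its edge.
- blank_flat (a point): Middle of the end wall's sawn flat, half-way up (9 mm above its underside); axes as blank. Against the fence it is at x = +85 mm in the jig's frame.
- cam_bolt: Upright steel pivot bolt of the cam clamp, fixed in the board at x = -56.7, y = -45 mm of the jig's frame; origin on the board's top face, axes as the jig's. On it turns the cam: a plywood round of 60 mm diameter set 15 mm off-centre, with a beech lever 20 mm wide whose end is 115 mm from the bolt. Cam and lever lie between 20.5 and 38.5 mm above the bench.
- cam (a joint): Cam lever angle, 0 (open) to 2.0 rad, growing clockwise seen from above. In the jig's frame the lever points from the bolt along 3.84 rad minus this value (counter-clockwise from x). It stays where left (0.12 N m friction). With the end wall home the cam meets its edge at about 1.5 rad; about 10 N near the lever's end nips it tight some 0.1 rad further, and it stays tight when let go.
- lever_push (a point): Point on the cam lever's centre line, 85 mm from the bolt, half-way up its thickness (29.5 mm above the bench).
- hammer: Hammer 280 mm long lying on the bench; bystander. Origin: underside of its middle.
- try_square: Try square lying on the bench, 110 mm dark wooden stock and 150 mm steel blade; bystander. Origin: underside of the stock's middle.
- glue: Glue bottle 56 mm in diameter, 160 mm tall, standing; bystander. Origin: centre of its foot.
Mind the look-alikes: they are no part of the job. Leave any purple look-alike of the blank alone.

How it is judged:
By the outcome, as a careful person would: the job done as asked, in the order asked, and still so for the second after the job is handed in, with the robot touching nothing.
It also fails if it takes over 72 s, if anything falls off the work surface, if the arm or the gripper's body presses on something with over 40 N, if the wrist force passes 120 N, or if a joint passes its speed limit or range.

## Working session

There is one attempt and no reset: what is moved stays moved. The work goes in short steps, Python scripts to look and compute and a shell command to move; the robot and the scene stay as the last step left them, time stands still between calls to the robot, and variables do not carry over. Pictures are saved under pics/ and viewed, about 8 in all and at most 12, crops included, and the job is handed in when it is done.

```bash
mkdir -p pics
cat > h.py <<'E'
from station import ctrl
import numpy as np, cv2
def snap(n,f,crop=None,s=1):
    o=ctrl.get_obs(); c=ctrl.camera(n); im=c["pixels"][:,:,::-1]
    np.save('pics/'+f+'.npy',{**c,"ee_pos":o["ee_pos"],"eef_rot":o["eef_rot"]},allow_pickle=True)
    if crop: a,b,w,h=crop; im=im[b:b+h,a:a+w]
    cv2.imwrite('pics/'+f+'.png',cv2.resize(im,None,fx=s,fy=s,interpolation=cv2.INTER_CUBIC)); return c
def load(f): return np.load('pics/'+f+'.npy',allow_pickle=True).item()
def ray(c,u,v,z):
    # world point at height z on pixel ray (fixed cameras)
    R=np.array(c["R"]);t=np.array(c["t"]);C=-R.T@t
    d=R.T@np.array([(u-c["cx"])/c["fx"],(v-c["cy"])/c["fy"],1]); return C+d*(z-C[2])/d[2]
def proj(c,X):
    p=np.array(c["R"])@np.array(X)+np.array(c["t"]); return c["fx"]*p[0]/p[2]+c["cx"],c["fy"]*p[1]/p[2]+c["cy"]
E
python3 -c "
from h import *
snap('top','top1');c=snap('scene','sc1');c=load('top1');print(c['fx'],c['R'],c['t']);print(ctrl.get_obs())"
```

```text
555.9335292314881 [[ 7.19066277e-04 -9.99945423e-01 -1.04228024e-02]
 [-9.92376493e-01  5.70972811e-04 -1.23241914e-01]
 [ 1.23241139e-01  1.04319632e-02 -9.92321921e-01]] [0.01561894 0.52058025 1.41400011]
{'time_s': 0.1, 'qpos': array([-1.18158640e+00,  3.00404976e-01,  1.52155256e+00,  3.89884036e-05,
        1.32070117e+00, -6.65996775e-02]), 'joint_vel': array([-3.00434148e-04, -6.17523339e-05, -6.30521236e-04, -9.28524454e-05,
        5.60089211e-04,  1.68669794e-03]), 'tau': array([ 3.32320442e-04, -5.32647943e+01, -3.53284121e+01,  7.08558387e-02,
        2.34676333e-02, -6.13867860e-05]), 'ee_pos': array([ 0.24202294, -0.49363186,  0.22393465]), 'eef_rot': array([-3.14053147e+00, -1.08628265e-04,  4.55799879e-01]), 'force': array([ 0.1834641 , -0.55118627, -0.37766521]), 'moment': array([ 0.04183992, -0.00495682,  0.02060747]), 'grip_width': 0.0942343946916359}
```

View pics/top1.png

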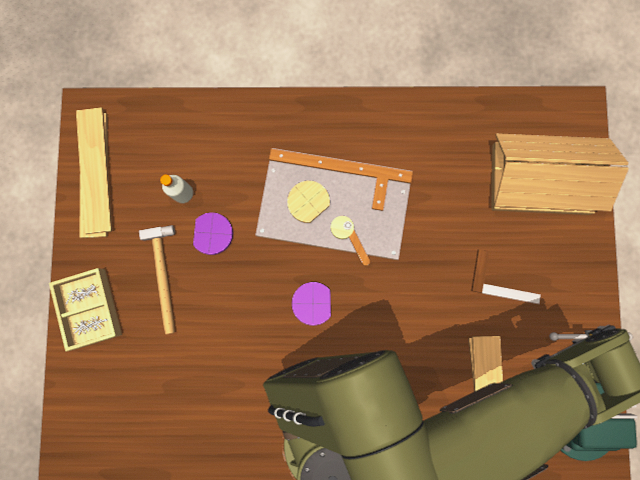

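View pics/sc1.png

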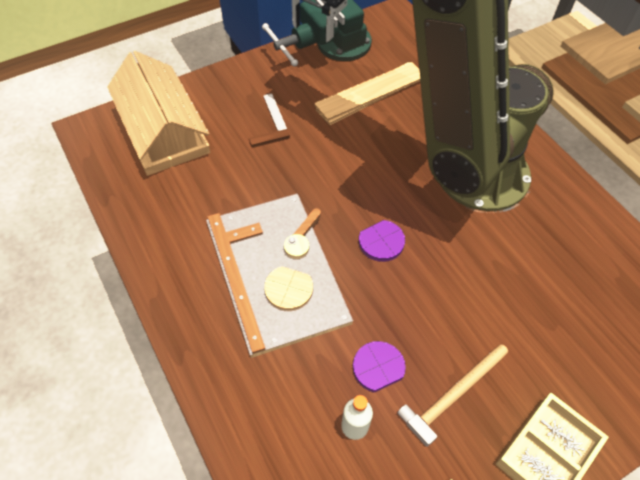

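The top view shows the jig at about (335,205), the pine blank at (308,201), and the cam at (343,227) with its lever pointing down and right. The purple look-alikes are at (212,233) and (312,303). I'll enlarge the jig.

```bash
python3 -c "
from h import *
im=load('top1')['pixels'][:,:,::-1][140:275,245:425]
cv2.imwrite('pics/t2.png',cv2.resize(im,None,fx=4.4,fy=4.4,interpolation=cv2.INTER_CUBIC))"
```

```text
(no output)
```

View pics/t2.png

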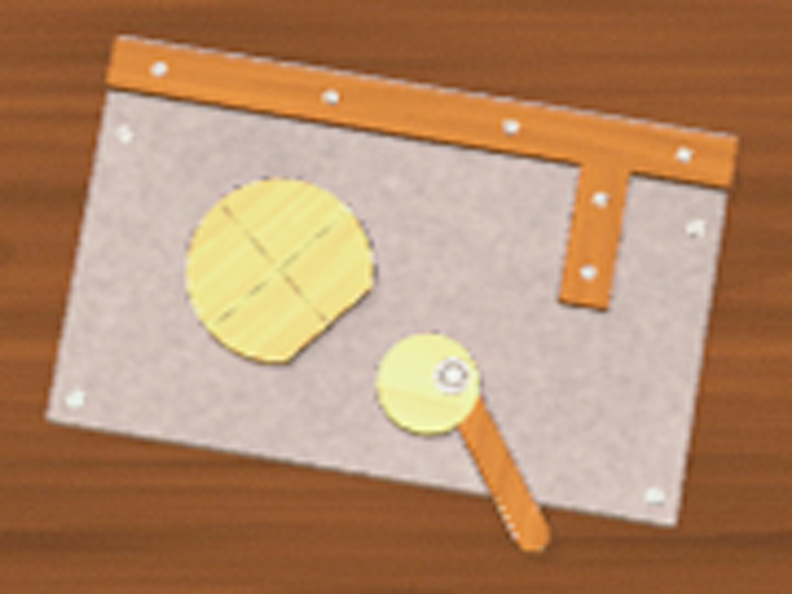

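```bash
cat >> h.py <<'E'
def rt(yaw): return np.array([[np.cos(yaw),-np.sin(yaw)],[np.sin(yaw),np.cos(yaw)]])
E
python3 -c "
from h import *
c=load('top1')
P=lambda a,b,z:ray(c,245+(a+.5)/4.4-.5,140+(b+.5)/4.4-.5,z)[:2]
pts=[((47,420),.018,(-.12,.19)),((676,525),.018,(-.12,-.19)),((120,36),.03,(.12,.19)),((738,137),.03,(.12,-.19)),((106,90),.03,(.085,.19)),((735,188),.03,(.085,-.19))]
W=np.array([P(*p[0],p[1]) for p in pts]);J=np.array([p[2] for p in pts])
Jm,Wm=J.mean(0),W.mean(0);H=(J-Jm).T@(W-Wm);yaw=np.arctan2(H[0,1]-H[1,0],H[0,0]+H[1,1])
t=Wm-rt(yaw)@Jm;print('jig',t,yaw,'res mm',(W-(J@rt(yaw).T+t)).round(4)*1e3)
j=lambda w:rt(yaw).T@(w-t)
b=P(278,268,.036);f1=P(372,289,.036);f2=P(293,362,.036);print('blank',b,j(b),'flat',np.linalg.norm(f1-f2),np.linalg.norm((f1+f2)/2-b))
d=(f1+f2)/2-b;print('blank yaw',np.arctan2(d[1],d[0]),'rel jig',np.arctan2(d[1],d[0])-yaw)
print('circle edge l/r/top', P(186,268,.036),P(280,177,.036))
bo=P(453,374,.042);print('bolt',bo,j(bo))
w=lambda x,y:(rt(yaw)@np.array([x,y])+t)
print('home',w(.041,-.045),'bolt',w(-.0567,-.045),'levertip0',w(-.0567+.115*np.cos(3.84),-.045+.115*np.sin(3.84)),P(534,548,.0385))
"
```

```text
jig [ 0.61704649 -0.00612507] -0.16707137798307026 res mm [[ 1.9  0.8]
 [ 2.   0.6]
 [-2.  -1.3]
 [-2.1  1.2]
 [-1.   0.9]
 [ 1.2 -2.3]]
blank [0.62097699 0.06338751] [-0.00768385  0.06919831] flat 0.06410113114765614 0.04754922669167201
blank yaw -2.387803267420293 rel jig -2.2207318894372228
circle edge l/r/top [0.62104871 0.11817267] [0.6762651  0.06245459]
bolt [ 0.55623169 -0.04027248] [-0.05428946 -0.04378516]
home [ 0.64999233 -0.05731659] bolt [ 0.5536527  -0.04106955] levertip0 [ 0.45450764 -0.09933839] [ 0.45383178 -0.08731831]
```

The jig fit leaves residuals of 2 mm or less. The blank is at jig (-8,69) mm, with its flat at -2.22 rad, so it needs about +2.22 rad. The flat length and the lever tip agree with the given sizes. Next I move over the blank with the jaws half shut.

```bash
R='' ; python3 -m creep '{"translation":[[20,28,0],[40,56,-5],[60,84,-10],[80,112,-15],[95,139,-20]],"yaw":[0,0,0,0,0],"gripper":[120,120,120,120,120]}' 20
python3 -m creep '{"translation":[[20,28,-5],[40,56,-10],[60,84,-15],[80,112,-20],[95,139,-30]],"yaw":[0,0,0,0,0],"gripper":[120,120,120,120,120]}'
python3 -m creep '{"translation":[[20,28,-5],[40,56,-10],[60,84,-15],[80,112,-20],[95,139,-30]],"yaw":[0,0,0,0,0],"gripper":[120,120,120,120,120]}'
```

```text
time_s: 0.52
ee_pos: [0.3379, -0.353, 0.2035]
eef_rot: [-3.14, -0.0, 0.456]
force: [0.6, -0.2, 1.0]
grip_width: 0.0643
time_s: 0.93
ee_pos: [0.4341, -0.2125, 0.1738]
eef_rot: [-3.141, -0.001, 0.456]
force: [0.8, 0.6, 1.1]
grip_width: 0.0496
time_s: 1.35
ee_pos: [0.5305, -0.0718, 0.144]
eef_rot: [3.141, -0.002, 0.457]
force: [-0.4, -0.6, -0.5]
grip_width: 0.0499
```

```bash
python3 -m creep '{"translation":[[20,30,-10],[40,60,-25],[60,90,-40],[80,120,-50],[90,135,-59]],"yaw":[0,0,0,0,0],"gripper":[120,120,120,120,120]}'
python3 -c "
from h import *
snap('wrist','w1')"
```

```text
time_s: 1.77
ee_pos: [0.6213, 0.0665, 0.0835]
eef_rot: [-3.141, -0.001, 0.458]
force: [-1.0, -0.3, -0.4]
grip_width: 0.0497
```

View pics/w1.png

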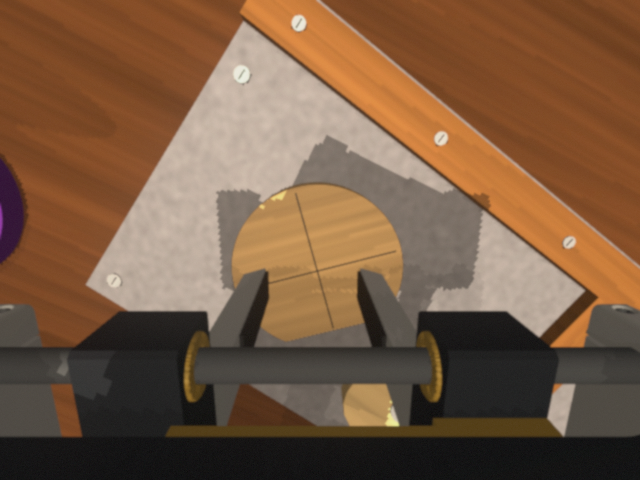

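Wrist view: the pencil cross is at (317,271), and the flat is at the lower right, running about (285,341) to (393,318). The fence face line runs (245,22) to (597,295).

```bash
cat >> h.py <<'E'
from scipy.spatial.transform import Rotation as Ro
def wray(c,u,v,z):
    T=np.array(c["tool_from_camera"]);R=Ro.from_euler('xyz',c["eef_rot"]).as_matrix()
    C=R@T[:3,3]+c["ee_pos"]; d=R@T[:3,:3]@np.array([(u-c["cx"])/c["fx"],(v-c["cy"])/c["fy"],1]); return C+d*(z-C[2])/d[2]
def wproj(c,X):
    T=np.array(c["tool_from_camera"]);R=Ro.from_euler('xyz',c["eef_rot"]).as_matrix()
    p=T[:3,:3].T@(R.T@(np.array(X)-c["ee_pos"])-T[:3,3]); return c["fx"]*p[0]/p[2]+c["cx"],c["fy"]*p[1]/p[2]+c["cy"]
E
python3 -c "
from h import *
c=load('w1');b=wray(c,317,271,.036);print(b,c['ee_pos'])
f1=wray(c,285,341,.036);f2=wray(c,393,318,.036);e=f2-f1;print(np.linalg.norm(e),'normal',np.arctan2(e[1],e[0])-np.pi/2)
for u,v in((264,272),(396,252),(296,193),(333,328)):print(wray(c,u,v,.036))
a=wray(c,245,22,.018);d=wray(c,597,295,.018);print(a,d,'fence dir',np.arctan2(*(a-d)[[1,0]])-np.pi/2)
n=np.array([np.cos(-.167),np.sin(-.167)]);print('d blank-fence',(a[:2]-b[:2])@n)
"
```

```text
[0.62081233 0.06216318 0.036     ] [0.62130043 0.06646091 0.08347733]
0.07496559026931805 normal -2.45185536660966
[0.60499405 0.09271765 0.036     ]
[0.65460859 0.02255871 0.036     ]
[0.66025782 0.09610916 0.036     ]
[0.58911124 0.03431583 0.036     ]
[0.73591006 0.16673249 0.018     ] [ 0.68778647 -0.1290338   0.018     ] fence dir -0.1612947162475491
d blank-fence 0.09611445354043907
```

```bash
python3 -m creep '{"translation":[[0,-4,-10],[0,-4,-20],[0,-4,-26],[0,-4,-26]],"yaw":[0,0,0,0],"gripper":[120,120,120,120]}'
python3 -m creep '{"translation":[[0,0,-2],[0,0,-3],[0,0,-3]],"yaw":[0,0,0],"gripper":[120,120,120]}'
```

```text
time_s: 2.15
ee_pos: [0.6211, 0.0626, 0.0556]
eef_rot: [-3.14, 0.0, 0.458]
force: [-0.6, -0.4, 0.2]
grip_width: 0.0495
time_s: 2.4
ee_pos: [0.6219, 0.0618, 0.0551]
eef_rot: [-3.141, -0.003, 0.457]
force: [-4.4, 1.8, 20.4]
grip_width: 0.0497
```

```bash
for i in 1; do python3 -m creep '{"translation":[[0,0,-2],[0,0,-2],[0,0,-2],[0,0,-2],[0,0,-2]],"yaw":[0.05,0.15,0.27,0.39,0.5],"gripper":[120,120,120,120,120]}'; done
python3 -c "
from h import *
snap('wrist','w2')"
```

```text
time_s: 2.82
ee_pos: [0.6231, 0.0607, 0.0552]
eef_rot: [3.138, -0.006, 0.962]
force: [0.2, 0.2, 14.4]
grip_width: 0.0496
```

View pics/w2.png

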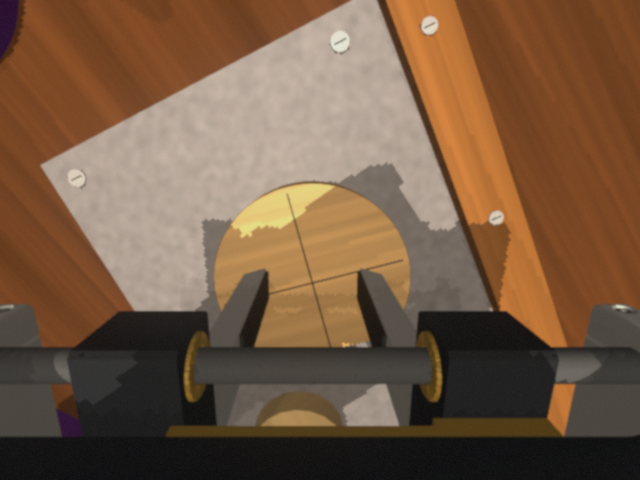

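The cross kept its orientation in the wrist view, so the blank turns with the fingers. I continue the turn.

```bash
python3 -m creep '{"translation":[[0,0,-2],[0,0,-2],[0,0,-2],[0,0,-2],[0,0,-2]],"yaw":[0.12,0.24,0.36,0.48,0.59],"gripper":[120,120,120,120,120]}'
python3 -m creep '{"translation":[[0,0,-2],[0,0,-2],[0,0,-2],[0,0,-2],[0,0,-2]],"yaw":[0.12,0.24,0.36,0.48,0.59],"gripper":[120,120,120,120,120]}'
python3 -m creep '{"translation":[[0,0,-2],[0,0,-2],[0,0,-2],[0,0,-2],[0,0,-2]],"yaw":[0.12,0.24,0.36,0.48,0.58],"gripper":[120,120,120,120,120]}'
python3 -c "
from h import *
snap('wrist','w3')"
```

```text
time_s: 3.28
ee_pos: [0.624, 0.0598, 0.0553]
eef_rot: [3.134, -0.006, 1.565]
force: [-0.6, 2.5, 15.6]
grip_width: 0.0496
time_s: 3.7
ee_pos: [0.6249, 0.0589, 0.0553]
eef_rot: [3.131, -0.005, 2.159]
force: [-1.6, 0.7, 16.2]
grip_width: 0.0498
time_s: 4.12
ee_pos: [0.6256, 0.0579, 0.0554]
eef_rot: [3.13, -0.002, 2.744]
force: [-1.5, 0.3, 16.3]
grip_width: 0.0497
```

View pics/w3.png

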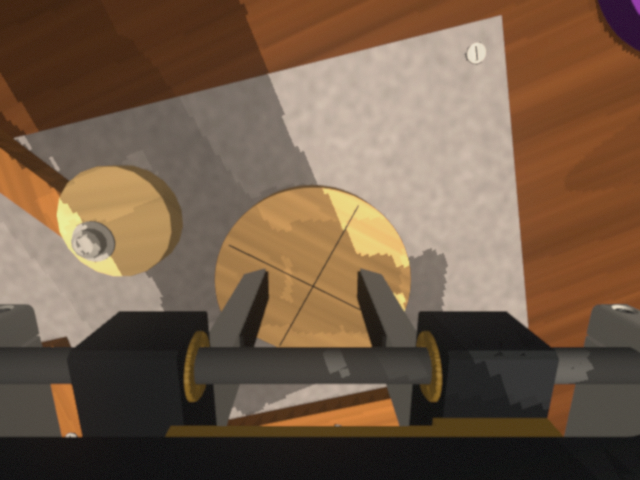

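The cross no longer holds its pose in the gripper. Its lines now run (230,245)-(360,307) and (357,206)-(280,345), so the blank slipped somewhat.

```bash
python3 -c "
from h import *
for n,L in (('w2',[(288,195,329,345),(268,293,403,261)]),('w3',[(230,245,360,307),(357,206,280,345)])):
  c=load(n)
  for l in L:
    a=wray(c,*l[:2],.036);b=wray(c,*l[2:],.036);d=b-a;print(n,a[:2],b[:2],np.arctan2(d[1],d[0]))
c=load('w3');print(wray(c,313,287,.036), c['ee_pos'])
for l in ((18,135,500,17),(500,17,527,320)):
    a=wray(c,*l[:2],.018);b=wray(c,*l[2:],.018);d=b-a;print(a,b,np.arctan2(d[1],d[0]))
snap('top','top2',(245,140,180,135),4.4)
"
```

```text
w2 [0.64146812 0.1084939 ] [0.609312  0.0226916] -1.9293652985076606
w2 [0.59944877 0.06993999] [0.67244658 0.04208061] -0.36458512159041295
w3 [0.5875448  0.02445126] [0.650106  0.0770306] 0.6989215350942914
w3 [0.59462926 0.09646196] [0.65427305 0.02457014] -0.8782460700146355
[0.62808509 0.0568245  0.036     ] [0.62564611 0.0579048  0.05537955]
[ 0.48777098 -0.06136981  0.018     ] [0.53461966 0.20207162 0.018     ] 1.3948028124370104
[0.53461966 0.20207162 0.018     ] [0.71001681 0.17261793 0.018     ] -0.1663734454955284
```

View pics/top2.png

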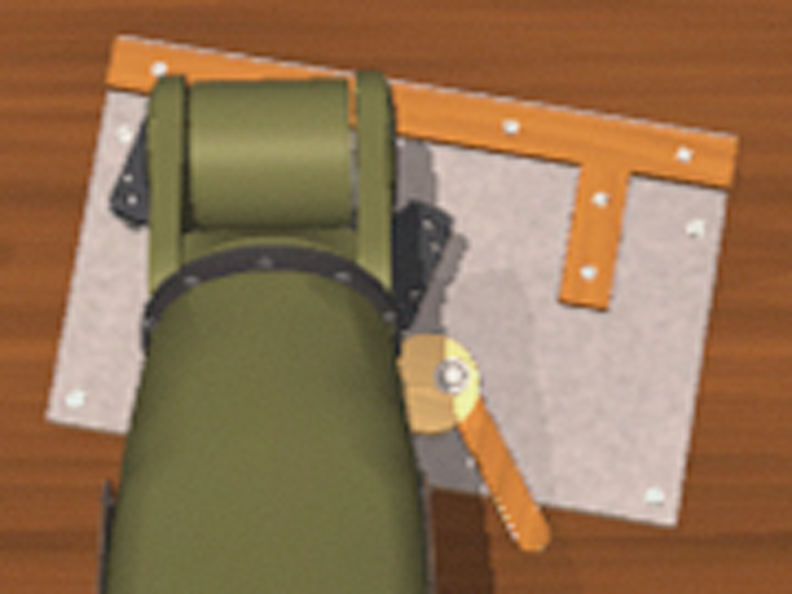

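Flat direction is now -0.88 rad and it needs to be -0.167, so 0.71 rad remains. I'll turn on more slowly, with slightly more pressure.

```bash
python3 -m creep '{"translation":[[0,0,-3],[0,0,-3],[0,0,-3],[0,0,-3],[0,0,-3]],"yaw":[0,0.06,0.14,0.22,0.30],"gripper":[120,120,120,120,120]}'
python3 -m creep '{"translation":[[0,0,-3],[0,0,-3],[0,0,-3],[0,0,-3],[0,0,-3]],"yaw":[0.08,0.16,0.24,0.32,0.40],"gripper":[120,120,120,120,120]}'
python3 -c "
from h import *
snap('wrist','w4')"
```

```text
time_s: 4.63
ee_pos: [0.6272, 0.0567, 0.0553]
eef_rot: [3.129, 0.004, 3.045]
force: [-2.8, 0.2, 22.0]
grip_width: 0.0499
time_s: 5.05
ee_pos: [0.6287, 0.0554, 0.0552]
eef_rot: [3.131, 0.009, -2.836]
force: [-1.1, 0.6, 21.0]
grip_width: 0.05
```

View pics/w4.png

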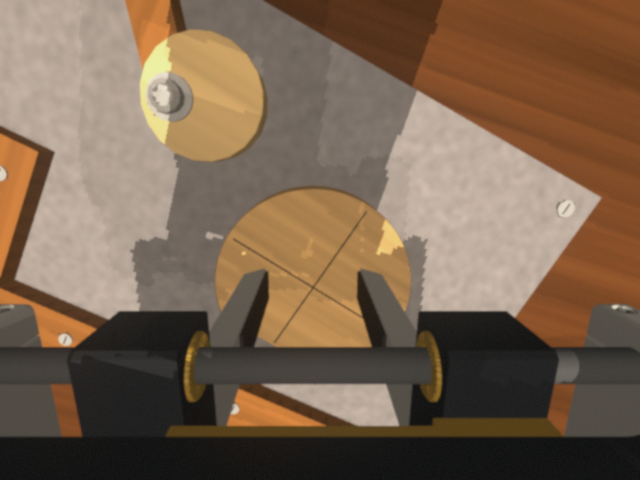

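The cross lines are now (234,240)-(362,319) and (366,211)-(275,342). It followed with only a little slip.

```bash
python3 -c "
from h import *
c=load('w4')
for l in [(234,240,362,319),(366,211,275,342)]:
    a=wray(c,*l[:2],.036);b=wray(c,*l[2:],.036);d=b-a;print(a[:2],b[:2],np.arctan2(d[1],d[0]))
b=wray(c,313,286,.036)[:2];print('blank',b,c['ee_pos'])
print('fence foot line',wray(c,15,278,.03),wray(c,340,426,.03))
h=np.array([.650,-.0573]);print('to home',h-b, 'jig frame',rt(-.166).T@(h-b)); print(ctrl.get_obs()['qpos'])
"
```

```text
[0.61758769 0.00632673] [0.64163282 0.08911436] 1.288129911843099
[0.5809507  0.06977159] [0.67104809 0.04478435] -0.27053653969288627
blank [0.63044402 0.05559937] [0.62867326 0.05538963 0.0552412 ]
fence foot line [ 0.67904647 -0.10927268  0.03      ] [0.72194261 0.10325501 0.03      ]
to home [ 0.01955598 -0.11289937] jig frame [ 0.0379425 -0.108116 ]
[ 0.02490704  0.64925553  1.42627001  0.01419214  1.06001349 -1.8652261 ]
```

```bash
python3 -m creep '{"translation":[[0,0,-3],[0,0,-3],[5,-1,-3],[12,-2,-3],[18,-3,-3]],"yaw":[0.05,0.1,0.14,0.14,0.14],"gripper":[120,120,120,120,120]}'
python3 -m creep '{"translation":[[5,-1,-3],[10,-2,-3],[15,-3,-3],[19,-4,-3],[22,-4,-3]],"yaw":[0,0,0,0,0],"gripper":[120,120,120,120,120]}'
python3 -m creep '{"translation":[[0,-5,-3],[-1,-14,-3],[-2,-24,-3],[-4,-34,-3],[-5,-44,-3]],"yaw":[0,0,0,0,0],"gripper":[120,120,120,120,120]}'
python3 -c "
from h import *
snap('wrist','w5')"
```

```text
time_s: 5.52
ee_pos: [0.6481, 0.0513, 0.0552]
eef_rot: [3.133, 0.013, -2.69]
force: [-4.9, 1.3, 22.1]
grip_width: 0.0495
time_s: 5.93
ee_pos: [0.6707, 0.0462, 0.0552]
eef_rot: [3.134, 0.016, -2.692]
force: [-12.5, 0.5, 26.2]
grip_width: 0.0496
time_s: 6.35
ee_pos: [0.6665, 0.0016, 0.0552]
eef_rot: [3.135, 0.02, -2.692]
force: [-5.1, 6.4, 22.8]
grip_width: 0.0499
```

View pics/w5.png

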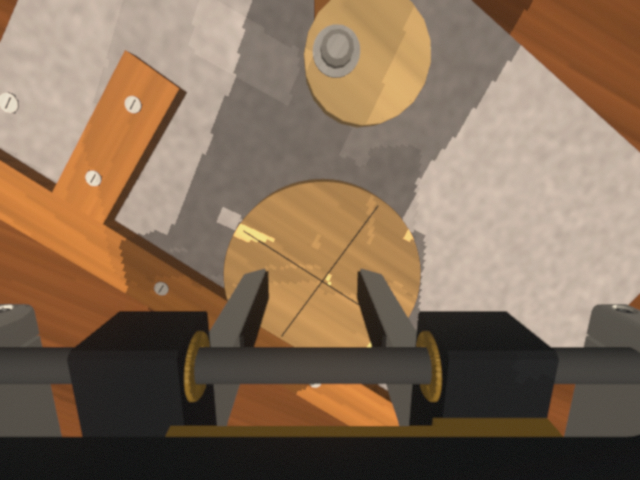

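```bash
cat > chk.py <<'E'
from h import *
import sys
def chk(n,L,cr,F,S):
    c=load(n)
    for l in L:
        a=wray(c,*l[:2],.036);b=wray(c,*l[2:],.036);d=b-a;print(np.arctan2(d[1],d[0]))
    b=wray(c,*cr,.036)[:2]
    f=[wray(c,*p,.03)[:2] for p in F];e=f[0]-f[1];an=np.arctan2(e[1],e[0]);an+= -np.pi/2 if an>0 else np.pi/2;print('fence x dir',an)
    n=np.array([np.cos(an),np.sin(an)]);print('blank',b,'to fence(44)',(f[0]-b)@n,(f[1]-b)@n)
    m=np.array([-n[1],n[0]]); s=wray(c,*S,.03)[:2];print('to stop(55)',(b-s)@m)
E
python3 -c "
from chk import *
chk('w5',[(243,231,360,305),(377,207,282,335)],(323,279),[(105,222),(230,295)],(185,94))"
```

```text
1.4242040545056311
-0.15330037456494497
fence x dir -0.13771721282553417
blank [0.66206862 0.0053173 ] to fence(44) 0.04044011118969044 0.040440111189690445
to stop(55) 0.11240175808373921
```

The flat is on the fence, with its angle within about 0.015 rad. The stop is still about 57 mm away, so I slide along with a slight bias into the fence.

```bash
python3 -m creep '{"translation":[[1,-7,-3],[0,-16,-3],[-2,-25,-3],[-3,-34,-3],[-4,-42,-3]],"yaw":[0,0,0,0,0],"gripper":[120,120,120,120,120]}'
python3 -m creep '{"translation":[[1,-5,-3],[0,-10,-3],[0,-15,-3],[0,-20,-3],[0,-22,-3]],"yaw":[0,0,0,0,0],"gripper":[120,120,120,120,120]}'
python3 -m creep '{"translation":[[2,0,-3],[4,-1,-3],[4,-3,-3],[4,-5,-3],[4,-5,-3]],"yaw":[0,0,0,0,0],"gripper":[120,120,120,120,120]}'
python3 -c "
from h import *
snap('wrist','w6')"
```

```text
time_s: 6.82
ee_pos: [0.6629, -0.0428, 0.0552]
eef_rot: [3.136, 0.023, -2.695]
force: [-6.8, 8.2, 23.0]
grip_width: 0.0494
time_s: 7.23
ee_pos: [0.6637, -0.0657, 0.0552]
eef_rot: [3.137, 0.027, -2.696]
force: [-5.1, 7.2, 22.4]
grip_width: 0.0495
time_s: 7.65
ee_pos: [0.6687, -0.0714, 0.0552]
eef_rot: [3.139, 0.032, -2.697]
force: [-1.7, 4.5, 20.2]
grip_width: 0.0497
```

View pics/w6.png

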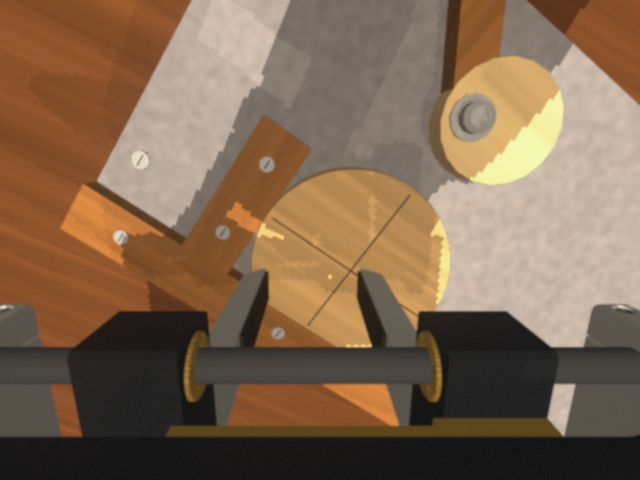

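```bash
python3 -c "
from chk import *
chk('w6',[(272,218,418,315),(410,195,308,325)],(353,268),[(235,270),(380,352)],(310,150))
c=load('w6');b=wray(c,475,117,.042);print('bolt',b[:2])
bl=wray(c,353,268,.036)[:2];R=rt(-.166);print('blank rel bolt in jig (97.7,0)',R.T@(bl-b[:2]))
print('fence/stop corner', R.T@(wray(c,235,270,.03)[:2]-b[:2]),'(141.7,-55)')
print('stop corner', R.T@(wray(c,310,150,.03)[:2]-b[:2]),'(56.7,-55)')
"
```

```text
1.4073258275665546
-0.1707124063808827
fence x dir -0.11753358754741305
blank [ 0.65144726 -0.05539282] to fence(44) 0.03873601583111585 0.03873601583111585
to stop(55) 0.05408106505481077
bolt [ 0.55643683 -0.03959563]
blank rel bolt in jig (97.7,0) [0.09631469 0.00011936]
fence/stop corner [ 0.13768126 -0.05317515] (141.7,-55)
stop corner [ 0.05786485 -0.05589027] (56.7,-55)
```

The blank sits 0.1 mm from its home y relative to the bolt. Its angle is -0.165 rad against -0.167 wanted, and it is seated in the corner. Next: lift, shut the jaws, and go to the free (-y) side of the lever.

```bash
python3 -m creep '{"translation":[[0,0,5],[0,0,20],[0,0,45],[-20,-4,50],[-40,-8,50]],"yaw":[0,0,0,-0.12,-0.24],"gripper":[120,120,120,255,255]}' 20
python3 -m creep '{"translation":[[-20,-5,0],[-40,-10,0],[-60,-15,0],[-80,-20,0],[-100,-25,0]],"yaw":[-0.12,-0.24,-0.36,-0.48,-0.6],"gripper":[255,255,255,255,255]}'
python3 -m creep '{"translation":[[-10,-2,0],[-20,-4,0],[-30,-6,0],[-35,-7,0],[-35,-7,0]],"yaw":[-0.12,-0.24,-0.36,-0.48,-0.6],"gripper":[255,255,255,255,255]}'
python3 -c "
from h import *
o=ctrl.get_obs();print(o['qpos'],o['grip_width'])
snap('wrist','w7')"
```

```text
time_s: 8.12
ee_pos: [0.6287, -0.0805, 0.1069]
eef_rot: [3.14, 0.035, -2.943]
force: [0.1, 0.3, -0.7]
grip_width: 0.0399
time_s: 8.53
ee_pos: [0.5269, -0.1065, 0.1067]
eef_rot: [3.14, 0.035, 2.733]
force: [0.7, -0.3, 0.0]
grip_width: 0.0062
time_s: 8.95
ee_pos: [0.4905, -0.1144, 0.1067]
eef_rot: [3.141, 0.034, 2.125]
force: [-0.3, -0.0, 1.1]
grip_width: 0.0008
[-0.29085125  0.32038733  1.7918273  -0.02617104  1.00308924 -0.83124178] 0.0007519203320492277
```

View pics/w7.png

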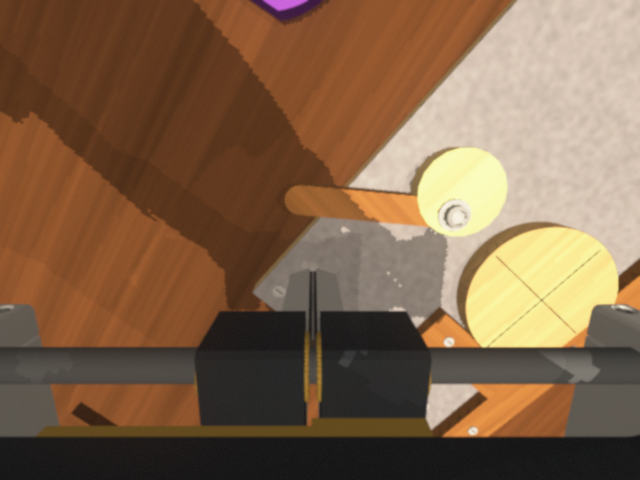

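The lever tip is at (286,199), the bolt at (455,214), and the blank's cross at (541,300) in its corner. The shut fingers are at (313,275), on the proper side of the lever.

```bash
python3 -c "
from h import *
c=load('w7')
bo=wray(c,455,214,.042)[:2];tp=wray(c,286,199,.0385)[:2];b=wray(c,541,300,.036)[:2]
print('bolt',bo,'tip',tp,np.linalg.norm(tp-bo));d=tp-bo;ph=np.arctan2(d[1],d[0])%(2*np.pi);print('lever ang',ph,'theta',3.673-ph)
R=rt(-.167);print('blank rel bolt jig',R.T@(b-bo))
for l in ((497,257,575,333),(599,250,487,347)):
  e=wray(c,*l[2:],.036)-wray(c,*l[:2],.036);print(np.arctan2(e[1],e[0]))
bo=np.array([.555,-.0405])
# finger-centre path: tool y along lever, contact offset 18 mm
for th in (.1,.3,.5,.7,.9,1.1,1.3,1.5,1.6,1.7):
  p=3.673-th;u=np.array([np.cos(p),np.sin(p)]);v=np.array([-u[1],u[0]])
  print(th,((bo+.088*u+.018*v)*1e3).round(1),'yaw',round(p-np.pi/2,2))
"
```

```text
bolt [ 0.55624013 -0.03938342] tip [ 0.4548562  -0.09077776] 0.11366653112823284
lever ang 3.6107671937554104 theta 0.0622328062445896
blank rel bolt jig [ 0.09916069 -0.00095512]
-0.1740880610992458
-1.7318754720172587
0.1 [482.6 -93.6] yaw 2.0
0.3 [473.5 -78.2] yaw 1.8
0.5 [467.6 -61.3] yaw 1.6
0.7 [465.2 -43.5] yaw 1.4
0.9 [466.4 -25.6] yaw 1.2
1.1 [471.2  -8.3] yaw 1.0
1.3 [479.2   7.7] yaw 0.8
1.5 [490.3  21.8] yaw 0.6
1.6 [496.9  28. ] yaw 0.5
1.7 [504.   33.4] yaw 0.4
```

```bash
python3 -m creep '{"translation":[[0,0,-20],[0,0,-45],[0,0,-63],[0,0,-63]],"yaw":[0,0,0,0],"gripper":[255,255,255,255]}'
python3 -m creep '{"translation":[[-4,10,0],[-8,20,0],[-12,28,0],[-17,36,0],[-20,44,0]],"yaw":[-0.05,-0.12,-0.22,-0.32,-0.42],"gripper":[255,255,255,255,255]}'
```

```text
time_s: 9.33
ee_pos: [0.4889, -0.1143, 0.0406]
eef_rot: [-3.139, 0.031, 2.118]
force: [0.3, 0.1, -0.3]
grip_width: 0.0005
time_s: 9.75
ee_pos: [0.4687, -0.0706, 0.0417]
eef_rot: [-3.14, 0.031, 1.694]
force: [0.4, -1.5, -0.4]
grip_width: 0.0003
```

```bash
python3 -m creep '{"translation":[[-1,9,1],[-2,18,1],[-3,27,1],[-3,36,1],[-2,45,1]],"yaw":[-0.1,-0.2,-0.3,-0.4,-0.5],"gripper":[255,255,255,255,255]}'
python3 -m creep '{"translation":[[2,9,0],[5,17,0],[9,26,0],[13,33,0]],"yaw":[-0.1,-0.2,-0.3,-0.4],"gripper":[255,255,255,255]}'
```

```text
time_s: 10.17
ee_pos: [0.4667, -0.0256, 0.0438]
eef_rot: [-3.141, 0.031, 1.191]
force: [-0.6, -1.4, -0.1]
grip_width: 0.0005
time_s: 10.5
ee_pos: [0.4799, 0.0074, 0.0448]
eef_rot: [-3.141, 0.031, 0.788]
force: [-1.4, -0.6, 0.1]
grip_width: 0.0003
```

```bash
python3 -m creep '{"translation":[[5,7,0],[10,14,0],[10,14,0]],"yaw":[-0.1,-0.2,-0.2],"gripper":[255,255,255]}'
python3 -m creep '{"translation":[[3,3,0],[6,6,0],[6,6,0]],"yaw":[-0.05,-0.1,-0.1],"gripper":[255,255,255]}'
```

```text
time_s: 10.75
ee_pos: [0.4907, 0.0218, 0.0459]
eef_rot: [3.141, 0.03, 0.585]
force: [0.4, -0.9, -0.2]
grip_width: 0.0009
time_s: 11.0
ee_pos: [0.4966, 0.0274, 0.0464]
eef_rot: [3.141, 0.03, 0.487]
force: [-1.0, -0.5, 0.9]
grip_width: 0.0006
```

```bash
python3 -m creep '{"translation":[[4,3,-1],[4,3,-2],[4,3,-2]],"yaw":[-0.05,-0.05,-0.05],"gripper":[255,255,255]}'
python3 -m creep '{"translation":[[4,3,0],[4,3,-1],[4,3,-1]],"yaw":[-0.05,-0.05,-0.05],"gripper":[255,255,255]}'
```

```text
time_s: 11.25
ee_pos: [0.5, 0.0297, 0.0447]
eef_rot: [3.141, 0.031, 0.442]
force: [-4.7, -1.0, 2.6]
grip_width: 0.0006
time_s: 11.5
ee_pos: [0.5026, 0.0319, 0.0438]
eef_rot: [-3.141, 0.034, 0.397]
force: [-11.0, -3.9, 6.2]
grip_width: 0.0007
```

Resistance has reached about 12 N, so the cam is biting. One more small push, then I back off and look.

```bash
python3 -m creep '{"translation":[[3,1,0],[4,2,0],[4,2,0]],"yaw":[0,0,0],"gripper":[255,255,255]}'
python3 -m creep '{"translation":[[-6,-3,0],[-20,-9,0],[-24,-11,20],[-24,-11,50],[-24,-11,80]],"yaw":[0,0,0,0,0],"gripper":[255,255,255,255,255]}'
python3 -m creep '{"translation":[[-30,-30,30],[-60,-60,60],[-80,-90,80],[-100,-120,100],[-120,-150,110]],"yaw":[0,0,0,0,0],"gripper":[255,255,255,255,255]}'
python3 -c "
from h import *
snap('top','top3',(245,140,180,135),4.4)"
```

```text
time_s: 11.75
ee_pos: [0.5043, 0.033, 0.0438]
eef_rot: [-3.14, 0.04, 0.401]
force: [-14.3, -4.9, 8.7]
grip_width: -0.0002
time_s: 12.17
ee_pos: [0.4795, 0.0214, 0.1248]
eef_rot: [-3.139, 0.04, 0.405]
force: [1.7, -0.2, -0.2]
grip_width: 0.0004
time_s: 12.58
ee_pos: [0.3668, -0.1171, 0.2312]
eef_rot: [-3.141, 0.038, 0.41]
force: [0.5, -0.5, -0.1]
grip_width: 0.0005
```

View pics/top3.png

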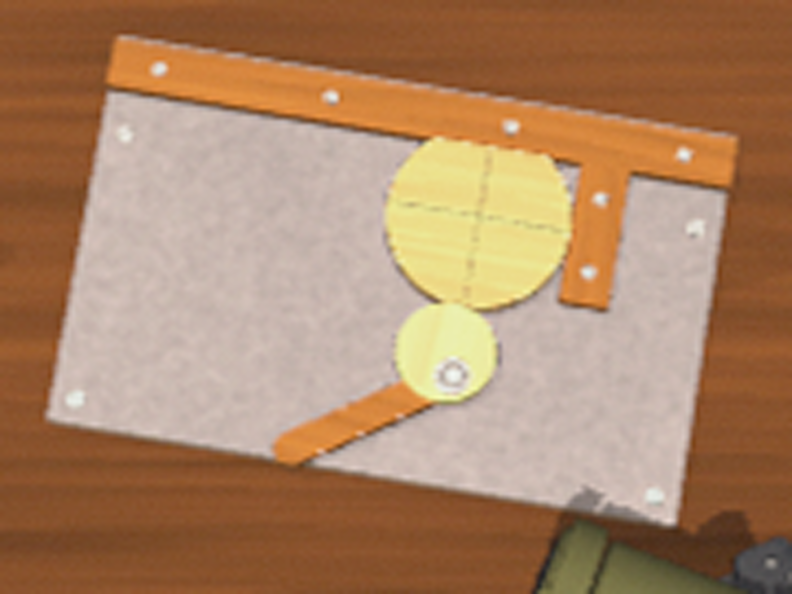

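The final top view shows the flat on the fence and the right edge at (573,215), on the stop face. The cam touches the blank at about (460,303), and the lever points to (275,452). The pencil-line slope of 0.155 matches the fence slope of 0.156. I'll check the numbers, then hand in.

```bash
python3 -c "
from h import *
c=load('top3')
P=lambda a,b,z:ray(c,245+(a+.5)/4.4-.5,140+(b+.5)/4.4-.5,z)[:2]
b=P(478,216,.036);bo=P(453,374,.042);tp=P(275,450,.0385);R=rt(-.167)
print('blank rel bolt',R.T@(b-bo),'want .0977,0');d=R.T@(tp-bo);print('theta',3.84-np.arctan2(d[1],d[0]))
a,f=load('top1')['pixels'].astype(int),c['pixels'].astype(int)
D=np.abs(a-f).max(2)
for n,(x,y,w,h) in dict(hammer=(135,220,45,118),square=(470,245,75,62),glue=(155,170,42,36),p1=(190,210,45,48),p2=(288,278,48,50)).items():print(n,(D[y:y+h,x:x+w]>40).mean())
ctrl.hand_in()"
```

```text
blank rel bolt [0.09732503 0.00073291] want .0977,0
theta 1.6998579728773278
hammer 0.0
square 0.015913978494623657
glue 0.0
p1 0.0
p2 0.005
the job is handed in; nothing more can be done
```

I turned the pine end wall until its flat lay along the fence, then slid it along to the stop block. I then swung the cam lever clockwise until it nipped the wall tight, backed the arm clear, and handed the job in at about 12.6 s of the 72 s allowed.

**Position:** in the last top picture the wall's centre is at (97.3, 0.7) mm from the cam bolt; home is (97.7, 0). Its pencil lines run parallel to the fence (slope 0.155 against 0.156). Its edge is on the stop face as far as the picture shows, to about 1–2 mm.

**Clamp:** the force on the lever rose to about 15 N as the cam bit, and the lever stayed over when let go. The lever reads about 1.70 rad, where about 1.6 was expected. I put that down to reading error and a firmer nip, and did not check it further.

**Other objects:** the image areas around the hammer, glue bottle and one purple look-alike are unchanged. Those around the try square and the other look-alike changed by 1.6% and 0.5%. I think that is the arm's shadow, but I had no picture views left to confirm it.

**During the turn:** the fingertips slipped by about 0.7 rad partway. I measured the shortfall and made it up before moving to the fence.

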